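# Find the tin that rattles and hold it over the cell tray

### The arm

A 6-joint arm with a two-finger parallel gripper is mounted at the origin on the work surface. World frame = base frame: x ahead of the robot, y to its left, z up, the work surface at z = 0. Lengths are in m, angles in degrees, forces in N, time in s.
With the tool pointing down it reaches from about 0.325 to 0.85 m from the base axis. Payload 15.5 kg.
Tool frame: the origin (TCP) lies midway between the tips of the shut fingers; the grasp point (between the pads) lies 19 mm behind it; z points along the fingers, y is the line along which they close (so a half turn about z gives the same grasp; the last joint's range is limited). The gripper opens to 91 mm and grips with 3 to 60 N. Pads are 32 mm wide; open, the fingers measure 118 mm over their backs; the gripper's body (76 mm by 178 mm) begins 60 mm behind the grasp point.
Start: joints at [-81.675, 28.281, 77.091, -0, 74.628, -5.472], TCP at [0.149, -0.607, 0.214] pointing down, gripper open.
Joint ranges: [-166.48, 166.48], [-47.26, 123.95], [12.59, 153.08], [-70.14, 250.14], [6.76, 159.57], [-176.63, 176.63]. Speed limits (degrees/s): [108.29, 108.29, 147.25, 172.46, 172.46, 172.46].

### API

Orientations are given as a 3x3 rotation matrix whose columns are the frame's x, y, z axes.
In Python, from bench import ctrl gives the robot as it stands. The module is installed in compiled form; this text tells all that it offers. Calls block until the motion is done:
- ctrl.goto(position, orientation): joint-space move of the TCP to a pose.
- ctrl.move_l(position, vel=0.15, ori=None, contact_N=None): straight line of the TCP; ori=None keeps the orientation; vel is the mean speed in m/s. With contact_N (N) it stops when the force on the tool has changed by that much, and returns True; else False.
- ctrl.movej(angles): joint-space move.
- ctrl.command_gripper(opening): opening from 0.0 (shut) to 1.0 (fully open); the grip force is fixed at half the most; returns when the fingers have stopped.
- ctrl.sleep(seconds).
- ctrl.ik(position, orientation): joint angles nearest the present ones, or None.
- ctrl.read_camera(name): name is "side" or "top"; returns the picture (400x640x3 uint8, blue, green, red); there is no depth.
- ctrl.camera_params(name): a dict with "fx", "fy", "cx", "cy" (pixels), "D" ([k1, k2, p1, p2, k3] as OpenCV has them; the pictures are not rectified), "pose" (4x4, takes a point from camera to world coordinates). Camera axes: x right, y up, looking along -z (the intrinsics and any distortion apply to the point x, -y, -z); pixel columns grow to the right and rows downward; lengths in m; the calibration is good to about 2 mm. A picture is of the moment at which its call begins. camera_params takes no time and is no camera call.
A pose or a line that the arm cannot do raises ctrl.MotionError and nothing moves.
- ctrl.sign_off(): hands the job in; it is judged then, once.
Readings, each from a call of its own:
- ctrl.current_t(): time.
- ctrl.current_q(): joint angles.
- ctrl.current_dq(): joint speeds.
- ctrl.current_effort(): joint torques, N m.
- ctrl.current_tool_pos(): TCP position.
- ctrl.current_eef_rot(): TCP orientation.
- ctrl.current_contact_force(): force on the tool from outside, world axes, zero at the start.
- ctrl.current_wrist_torque(): the same for the moment, N m.
- ctrl.current_grip_width(): opening from 0.0 (shut) to 1.0 (fully open).
- ctrl.current_grasp_force(): force on a finger pad.
Only numpy, scipy, OpenCV 4.12 (cv2) and the standard library are available. Lean on these libraries where they do the work, as an engineer would, in place of code of your own. Each camera call takes 0.05 s, during which the arm holds its last target. There are 200 camera calls.

### The job

One of the three sealed steel tins has the spare valve ball for the watering line loose inside and rattles; the other two are packed tight and silent. Shake the tins clear of the bench, one by one, to feel which one rattles, setting silent ones back upright about where they stood; then hold the rattling tin, and no other, level over the middle of the empty cell tray, where it will be opened, about a hand's breadth above the tray and touching nothing else, and finish while still holding it there. Do not drop or hurl a tin, and leave everything else on the bench where it is.

Things in the scene. Friction and masses are not known exactly. Their poses are not given: they have to be found in the camera images.
- tin_1_center (a point): One of three alike: sealed plain steel tin, an oblong box 150 (x, its length) x 56 (y) x 50 (z) mm with flat sides, flat on the bench, roughly end-on to the robot. This point is its centre, 25 mm above its underside. 0.18 to 0.77 kg, differing from tin to tin, so weight is no sure guide. Nothing of the contents can be seen. Any of the three may be the one that rattles.
- tin_2_center (a point): Like tin_1: sealed plain steel tin, an oblong box 150 (x, its length) x 56 (y) x 50 (z) mm with flat sides, flat on the bench, roughly end-on to the robot. This point is its centre, 25 mm above its underside. Inside the one that rattles a 38 mm, 200 g brass ball rolls freely over 100 mm along the length and knocks at the ends; in the others nothing moves.
- tin_3_center (a point): Like tin_1: sealed plain steel tin, an oblong box 150 (x, its length) x 56 (y) x 50 (z) mm with flat sides, flat on the bench, roughly end-on to the robot. This point is its centre, 25 mm above its underside. Tip the rattling one end to end by 10 degrees or more and its ball rolls to the low end within half a second, shifting the balance to that side; the others stay balanced at the centre.
- tray_mouth (a point): Empty black plastic cell tray with 2 x 3 open cells, 110 (x) x 160 (y) x 55 (z) mm, fixed on the bench beyond the tins. This point is the middle of its top, 55 mm above the bench.
- cap: Bystander, to be left alone: small orange plastic cap, open side up, 44 mm wide, 26 mm high. Origin at its underside, in the middle.
- small_pot: Bystander, to be left alone: small terracotta pot, 46 mm wide, 44 mm high. Origin at its underside, in the middle.
- big_pot: Bystander, to be left alone: terracotta pot, 84 mm wide, 70 mm high. Origin at its underside, in the middle.
- mister: Bystander, to be left alone: pale bottle with a cap, 60 mm wide, 150 mm high. Origin at its underside, in the middle.
- jar: Bystander, to be left alone: glass jar with a white lid, 64 mm wide, 85 mm high. Origin at its underside, in the middle.
- scoop: Bystander, to be left alone: spatula-shaped hand tool lying on the bench along its x, about 280 mm long. Origin at its underside.
- plant_label: Bystander, to be left alone: flat wooden plant label lying on the bench, 110 x 18 x 4 mm. Origin at its underside, in the middle.
There are look-alikes about, which are no part of the job. What is shaped like the part that bears tin_1_center but pink is not meant.

How it is judged (in metres and radians):
On the way:
1. the rattling tin has been lifted clear of the bench and its ball has run to an end (((distance between ball_center and tin_1_center below 0.075 m and height (world z) of tin_1_center above 0.06 m and (x of ball_center in the frame of tin_1_center above 0.04 m or x of ball_center in the frame of tin_1_center below -0.04 m)) or (distance between ball_center and tin_2_center below 0.075 m and height (world z) of tin_2_center above 0.06 m and (x of ball_center in the frame of tin_2_center above 0.04 m or x of ball_center in the frame of tin_2_center below -0.04 m)) or (distance between ball_center and tin_3_center below 0.075 m and height (world z) of tin_3_center above 0.06 m and (x of ball_center in the frame of tin_3_center above 0.04 m or x of ball_center in the frame of tin_3_center below -0.04 m)))).
At the end, for the whole second after the job is handed in: The rattling tin is held still in the fingers, its centre within 50 mm of the middle of the cell tray seen from above and 100 to 280 mm over the bench, level within 0.2 rad; the other two tins stand upright on the bench, untouched by the fingers, within 80 mm of where they began (((distance between ball_center and tin_1_center below 0.075 m and horizontal distance between tin_1_center and tray_mouth below 0.05 m and height (world z) of tin_1_center between 0.1 and 0.28 m and angle between tin_1_center's own z axis and vertical below 0.2 rad and linear speed of tin_1 below 0.04 m/s and contact force between tin_1 and the fingers above 1 N and height (world z) of each of tin_2_center, tin_3_center below 0.03 m and angle between each of tin_2_center, tin_3_center's own z axis and vertical below 0.1 rad and distance of each of tin_2_center, tin_3_center from where it was at the start of the episode below 0.08 m and linear speed of each of tin_2, tin_3 below 0.03 m/s and contact force between each of tin_2, tin_3 and the fingers below 0.05 N) or (distance between ball_center and tin_2_center below 0.075 m and horizontal distance between tin_2_center and tray_mouth below 0.05 m and height (world z) of tin_2_center between 0.1 and 0.28 m and angle between tin_2_center's own z axis and vertical below 0.2 rad and linear speed of tin_2 below 0.04 m/s and contact force between tin_2 and the fingers above 1 N and height (world z) of each of tin_1_center, tin_3_center below 0.03 m and angle between each of tin_1_center, tin_3_center's own z axis and vertical below 0.1 rad and distance of each of tin_1_center, tin_3_center from where it was at the start of the episode below 0.08 m and linear speed of each of tin_1, tin_3 below 0.03 m/s and contact force between each of tin_1, tin_3 and the fingers below 0.05 N) or (distance between ball_center and tin_3_center below 0.075 m and horizontal distance between tin_3_center and tray_mouth below 0.05 m and height (world z) of tin_3_center between 0.1 and 0.28 m and angle between tin_3_center's own z axis and vertical below 0.2 rad and linear speed of tin_3 below 0.04 m/s and contact force between tin_3 and the fingers above 1 N and height (world z) of each of tin_1_center, tin_2_center below 0.03 m and angle between each of tin_1_center, tin_2_center's own z axis and vertical below 0.1 rad and distance of each of tin_1_center, tin_2_center from where it was at the start of the episode below 0.08 m and linear speed of each of tin_1, tin_2 below 0.03 m/s and contact force between each of tin_1, tin_2 and the fingers below 0.05 N))); the arm keeps its last pose, push and grip.
It fails at once if a silent tin is held out over the middle of the cell tray ((not (distance between ball_center and tin_1_center below 0.075 m) and horizontal distance between tin_1_center and tray_mouth below 0.06 m and height (world z) of tin_1_center above 0.06 m) or (not (distance between ball_center and tin_2_center below 0.075 m) and horizontal distance between tin_2_center and tray_mouth below 0.06 m and height (world z) of tin_2_center above 0.06 m) or (not (distance between ball_center and tin_3_center below 0.075 m) and horizontal distance between tin_3_center and tray_mouth below 0.06 m and height (world z) of tin_3_center above 0.06 m)).
It fails at once if a tin is dropped or hurled (faster than 1.6 m/s) (linear speed of any of tin_1, tin_2, tin_3 above 1.6 m/s).
It fails at once if a bystander is moved by more than 50 mm (distance of any of cap, small_pot, big_pot, mister, jar, scoop, plant_label from where it was at the start of the episode above 0.05 m).
It also fails if it takes over 72 s, if anything falls off the work surface, if the arm or the gripper's body presses on something with over 40 N, if the wrist force passes 120 N, or if a joint passes its speed limit or range.

## Working session

There is one attempt and no reset: what is moved stays moved. The work goes in short steps, each a Python script; the robot and the scene stay as the last script left them, time stands still between calls to the robot, and variables do not carry over. Pictures are saved under pics/ and viewed, at most 10 in all, crops included, and the job is handed in when it is done.

```bash
mkdir -p pics; python3 - <<'E'
from bench import ctrl
import cv2,numpy as np
for n in("top","side"):
    cv2.imwrite(f"pics/{n}0.png",ctrl.read_camera(n)); p=ctrl.camera_params(n); print(n,p["fx"],p["cx"],p["cy"],p["D"]); print(np.round(p["pose"],3))
print(ctrl.current_eef_rot(),ctrl.current_t())
E
```

```text
top 406.7411208380419 318.5537202560085 199.27167808947135 [0.00514811 0.         0.         0.         0.        ]
[[-1.000e-02  9.910e-01 -1.360e-01  3.000e-01]
 [-1.000e+00 -1.000e-02  1.000e-03  9.000e-03]
 [ 0.000e+00  1.360e-01  9.910e-01  1.276e+00]
 [ 0.000e+00  0.000e+00  0.000e+00  1.000e+00]]
side 488.443249909128 321.5390060636644 197.9697935628345 [-0.08104893  0.          0.          0.          0.        ]
[[-0.739  0.452 -0.499 -0.172]
 [-0.674 -0.499  0.544  0.712]
 [-0.003  0.739  0.674  0.94 ]
 [ 0.     0.     0.     1.   ]]
[[ 9.71152633e-01  2.38458645e-01 -1.96686368e-04]
 [ 2.38458717e-01 -9.71152039e-01  1.07604909e-03]
 [ 6.55808415e-05 -1.09190949e-03 -9.99999402e-01]] 0.1
```

View pics/top0.png

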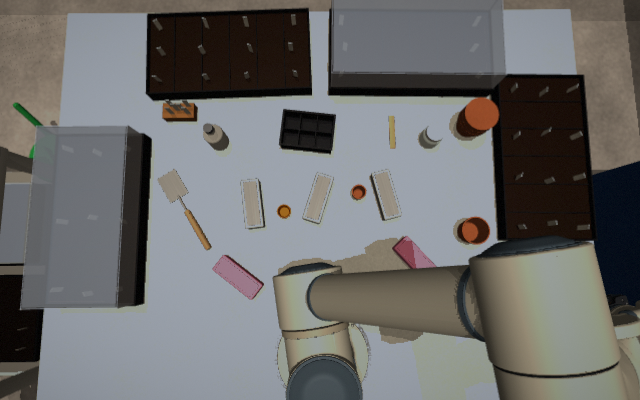

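View pics/side0.png

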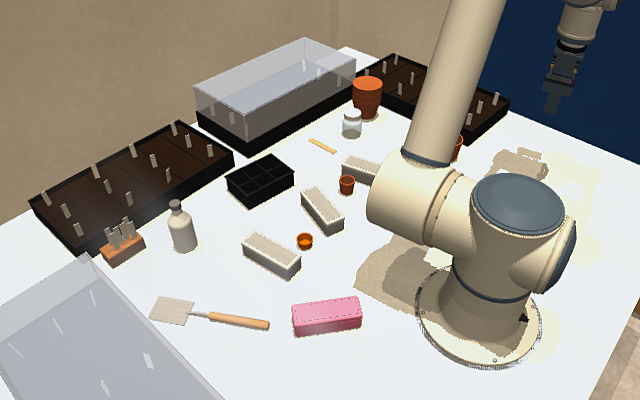

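The top view shows what could be taken for a tin. There are three plain steel ones at (252,203), (318,198) and (385,195), and two pink look-alikes at (238,277) and (415,252), which I exclude. The tray is at (308,131), the cap at (284,211) and the small pot at (358,191). Next I'll check the choice in a close crop with a mask.

```bash
cat > h.py <<'E'
from bench import ctrl
import cv2,numpy as np
def ray(n,px,z):
    p=ctrl.camera_params(n);K=np.array([[p["fx"],0,p["cx"]],[0,p["fy"],p["cy"]],[0,0,1]])
    u=cv2.undistortPoints(np.float64(px).reshape(-1,1,2),K,np.float64(p["D"])).reshape(-1,2)
    d=np.c_[u[:,0],-u[:,1],-np.ones(len(u))]@p["pose"][:3,:3].T; o=p["pose"][:3,3]
    return o+d*((z-o[2])/d[:,2])[:,None]
def R(yaw,tip=0):
    # tool down, x along yaw, y closing; tip = rotation about tool y (deg)
    c,s=np.cos(yaw),np.sin(yaw); A=np.array([[c,s,0],[s,-c,0],[0,0,-1.]])
    t=np.radians(tip); return A@np.array([[np.cos(t),0,np.sin(t)],[0,1,0],[-np.sin(t),0,np.cos(t)]])
E
python3 - <<'E'
from h import *
im=cv2.imread("pics/top0.png")
for p in[(252,203),(318,198),(385,195),(290,170),(350,160),(308,115)]: print(p,im[p[1],p[0]])
b=im.astype(int); 
m=((b[...,0]-b[...,2]<6)&(b.max(2)-b.min(2)<45)&(b.min(2)>90)).astype(np.uint8)*255
m[:160]=0;m[235:]=0;m[:,:230]=0;m[:,410:]=0
m=cv2.morphologyEx(m,cv2.MORPH_OPEN,np.ones((3,3)))
d=(b.max(2)<75).astype(np.uint8)*255; d[:105]=0;d[160:]=0;d[:,:270]=0;d[:,345:]=0
for name,M,z in(("tin",m,.05),("tray",d,.055)):
  for c in cv2.findContours(M,cv2.RETR_EXTERNAL,cv2.CHAIN_APPROX_NONE)[0]:
    if cv2.contourArea(c)<150: continue
    w=ray("top",c.reshape(-1,2),z)[:,:2]
    r=cv2.minAreaRect((w*1000).astype(np.float32)); bx=cv2.boxPoints(r)
    print(name,cv2.boundingRect(c),np.round(r[0]),np.round(r[1]),r[2])
o=cv2.resize(im[100:245,225:415],None,fx=4,fy=4); g=cv2.resize((m|d)[100:245,225:415],None,fx=4,fy=4,interpolation=0)
cs=cv2.findContours(g,cv2.RETR_EXTERNAL,cv2.CHAIN_APPROX_NONE)[0]; cv2.drawContours(o,cs,-1,(0,0,255),1); cv2.imwrite("pics/crop.png",o)
# bystanders
print(ray("top",[(284,210)],.02),ray("top",[(358,190)],.04))
E
```

```text
(252, 203) [130 144 152]
(318, 198) [133 146 154]
(385, 195) [126 139 147]
(290, 170) [170 163 156]
(350, 160) [172 163 156]
(308, 115) [5 7 6]
tin (243, 181, 18, 45) [460. 212.] [135.  41.] 6.911191463470459
tin (306, 175, 24, 45) [476.  10.] [ 41. 136.] 72.2215347290039
tin (375, 172, 24, 45) [ 484. -200.] [135.  42.] 13.8721284866333
tray (279, 109, 57, 45) [683.  42.] [165. 126.] 83.20164489746094
[[0.44046267 0.1150466  0.02      ]] [[ 0.49793155 -0.1142701   0.04      ]]
```

View pics/crop.png

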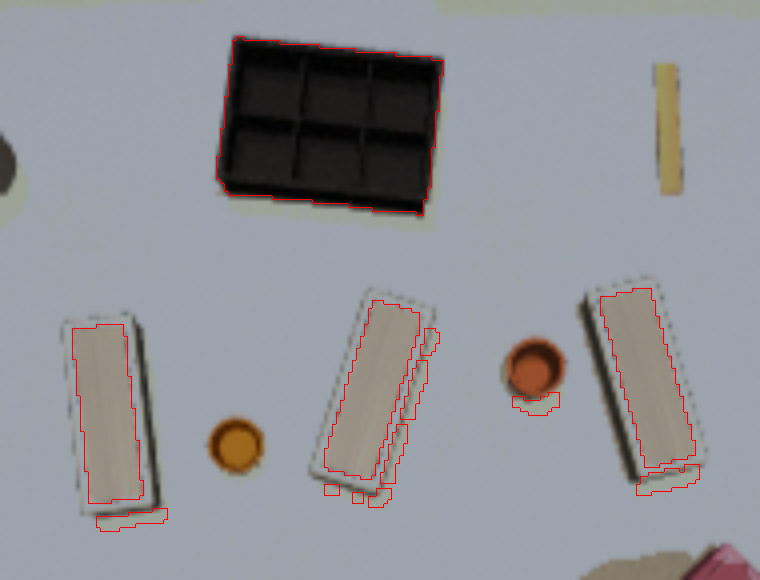

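The crop shows masks on the three plain steel tins, inset evenly from the bright rims: 135x41 plus a rim of about 7 mm gives 149x55, as specified. The tray contour includes its near wall, so I set the top's centre at about (0.690, 0.043). The small pot is close to the right tin (C), so I'll open the gripper only part way there.

```bash
cat >> h.py <<'E'
T={"A":(.460,.212,6.9),"B":(.476,.010,-17.8),"C":(.484,-.200,13.9)}
GZ=.029; HZ=.17
def pose(x,y,z,yaw,tip=0):   # z: grasp point height, yaw deg
    r=R(np.radians(yaw),tip); return np.array([x,y,z])+.019*r[:,2],r
def pick(k):
    x,y,w=T[k]; ctrl.command_gripper(.82); ctrl.goto(*pose(x,y,.15,w))
    hit=ctrl.move_l(pose(x,y,GZ,w)[0],vel=.12,contact_N=8); 
    ctrl.command_gripper(0); print(k,"hit",hit,"width",ctrl.current_grip_width(),"F",ctrl.current_grasp_force(),"t",ctrl.current_t())
    ctrl.move_l(pose(x,y,HZ,w)[0],vel=.12)
def feel(k):
    x,y,w=T[k]; out=[]; yh=R(np.radians(w))[:,1]
    for tip in(0,12,24,-12,-24,0):
        ctrl.goto(*pose(x,y,HZ,w,tip)); ctrl.sleep(.7 if tip else .2)
        m=[];f=[]
        for _ in range(5): m.append(ctrl.current_wrist_torque());f.append(ctrl.current_contact_force());ctrl.sleep(.02)
        r=ctrl.current_eef_rot()
        print(tip,"M.y",round(float(np.mean(m,0)@yh),3),"F",np.round(np.mean(f,0),2),"t",round(ctrl.current_t(),2))
def place(k):
    x,y,w=T[k]; ctrl.move_l(pose(x,y,.05,w)[0],vel=.15); ctrl.move_l(pose(x,y,GZ,w)[0],vel=.04,contact_N=6)
    ctrl.command_gripper(.82); ctrl.move_l(pose(x,y,.15,w)[0],vel=.15); print("placed",ctrl.current_t())
E
python3 - <<'E'
from h import *
for k,(x,y,w) in T.items(): print(k,[ctrl.ik(*pose(x,y,z,w,t)) is not None for z,t in((GZ,0),(HZ,24),(HZ,-24))])
print(ctrl.ik(*pose(.69,.043,.18,-6.8)))
pick("C"); feel("C"); print(ctrl.current_grip_width(),ctrl.current_grasp_force())
cv2.imwrite("pics/heldC.png",ctrl.read_camera("side"))
E
```

```text
A [True, True, True]
B [True, True, True]
C [True, True, True]
[-1.37958852e+00  3.64195858e+01  7.02442372e+01 -2.54444375e-14
  7.33361770e+01  9.54204115e+01]
C hit False width 0.6116761641683237 F 29.965912699699402 t 4.075
0 M.y 0.007 F [ 0.2   0.04 -3.7 ] t 5.93
12 M.y -0.3 F [ 0.01 -0.09 -3.96] t 7.06
24 M.y -0.526 F [-0.06 -0.01 -3.82] t 8.32
-12 M.y 0.267 F [-0.21 -0.11 -4.03] t 9.88
-24 M.y 0.543 F [ 0.1  -0.19 -3.98] t 11.0
0 M.y 0.015 F [-0.3   0.16 -4.15] t 11.79
0.6159377869229248 29.96542990207672
```

View pics/heldC.png

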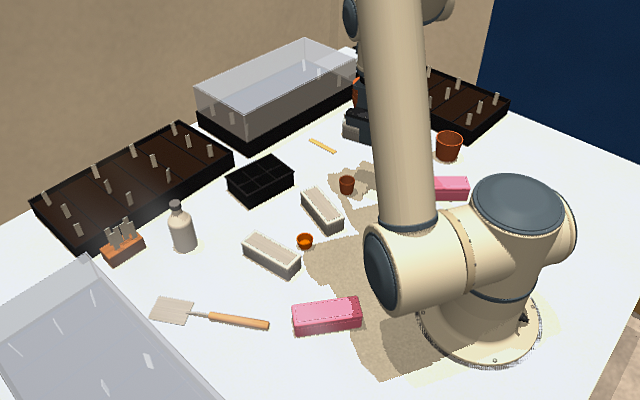

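The side picture shows tin C held in the gripper at about (358,125), with the other tins and bystanders undisturbed. Its moment is proportional to sin(tilt): 0.28 then 0.53, with no constant ball term of about 0.1. C is silent, so I'll put it back and feel B.

```bash
python3 - <<'E'
from h import *
place("C"); pick("B"); feel("B"); print(ctrl.current_grip_width(),ctrl.current_grasp_force())
E
```

```text
placed 14.7667
B hit False width 0.6139089465826216 F 29.999925009906292 t 17.5083
0 M.y -0.057 F [-0.32  0.32 -6.86] t 19.37
12 M.y -0.312 F [-0.06 -0.   -6.86] t 20.54
24 M.y -0.683 F [-0.19 -0.06 -6.58] t 21.73
-12 M.y 0.25 F [ 0.01  0.1  -6.86] t 23.38
-24 M.y 0.62 F [ 0.    0.15 -6.66] t 24.52
0 M.y -0.127 F [ 0.1  -0.11 -6.72] t 25.37
0.6141510010366135 29.99987382441759
```

C was proportional, but B shows an offset of about -0.107 N m, against 0.098 expected for the ball. The sign fits a ball rolling to the low end. B is still in hand, so I'll confirm with more samples.

```bash
python3 - <<'E'
from h import *
x,y,w=T["B"]; yh=R(np.radians(w))[:,1]; S=[];M=[]
for tip in(10,20,30,-10,-20,-30,0):
    ctrl.goto(*pose(x,y,HZ,w,tip))
    if tip==0: break
    ctrl.sleep(.5); m=[]
    for _ in range(20): m.append(ctrl.current_wrist_torque()@yh); ctrl.sleep(.01)
    S.append(np.radians(tip)); M.append(np.mean(m)); print(tip,round(M[-1],3),"sd",round(np.std(m),3))
S=np.array(S); A=np.c_[np.sin(S),np.sign(S)*np.cos(S),np.ones(6)]
print(np.linalg.lstsq(A,np.array(M),rcond=None)[0],ctrl.current_t())
E
```

```text
10 -0.247 sd 0.035
20 -0.558 sd 0.023
30 -0.84 sd 0.03
-10 0.184 sd 0.02
-20 0.494 sd 0.03
-30 0.804 sd 0.036
[-1.81981664  0.10228113 -0.02698753] 32.9083
```

The fit gives a ball term of 0.102 N m (0.098 expected), so B rattles. I'll carry it over the tray.

```bash
python3 - <<'E'
from h import *
ctrl.move_l(pose(.69,.043,.18,-17.8)[0],vel=.12); ctrl.sleep(.8)
print(ctrl.current_tool_pos(),ctrl.current_grip_width(),ctrl.current_grasp_force(),ctrl.current_t())
a=ctrl.read_camera("side");b=ctrl.read_camera("top"); cv2.imwrite("pics/end.png",cv2.resize(np.vstack([a,b]),None,fx=.75,fy=.75))
E
```

```text
[0.68999719 0.04300941 0.16096935] 0.6108093709211532 30.000000670552254 35.6667
```

View pics/end.png

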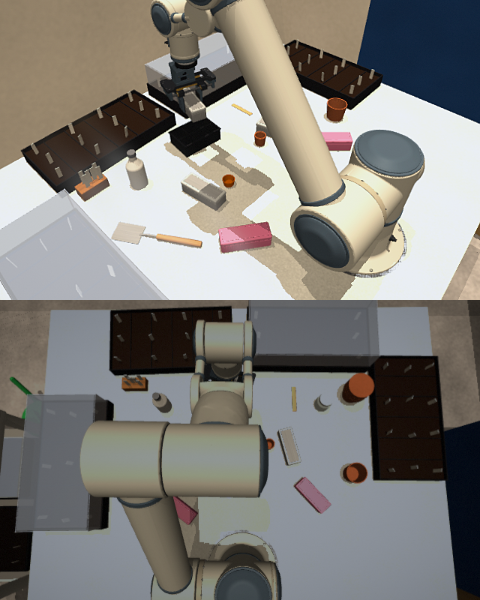

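The side half of the picture shows the tin held level above the tray at about (195,108). In the top half, tin C stands back at (289,446), which is its original place, and the bystanders in view have not moved.

```bash
python3 -c "
from bench import ctrl
print(ctrl.current_contact_force(),ctrl.sign_off())"
```

```text
the job is handed in; nothing more can be done
[-0.04329932  0.33389973 -7.38634903] None
```

The job is handed in: the middle tin (B) rattles and is held level over the tray, the right-hand tin (C) felt silent and is back in its place, and I left the left-hand tin (A) unshaken because B's ball was already clear.

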